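# Deburr the cut tube and collapse the stand columns for packing

## Robot

A 6-joint arm with a two-finger parallel gripper is mounted at the origin on the work surface. World frame = base frame: x ahead of the robot, y to its left, z up, the work surface at z = 0. Lengths are in m, angles in rad, forces in N, time in s.
With the tool pointing down it reaches from about 0.2 to 0.875 m from the base axis. Payload 3.4 kg.
Tool frame: the origin (TCP) lies at the very end of the fingers, on their centre line; the grasp point (between the pads) lies 19 mm behind it; z points along the fingers, y is the line along which they close (so a half turn about z gives the same grasp; the last joint's range is limited). The gripper opens to 94 mm and grips with 3 to 60 N. Pads are 16 mm wide; open, the fingers measure 119 mm over their backs; the gripper's body (75 mm by 177 mm) begins 78 mm behind the grasp point.
Start: joints at [1.142, 0.276, 1.505, -0, 1.361, -0.121], TCP at [0.174, 0.548, 0.205] pointing down, gripper open.
Joint ranges: [-2.89, 2.89], [-0.75, 2.08], [0.22, 2.7], [-1.18, 4.32], [0.11, 2.71], [-2.7, 2.7]. Speed limits (rad/s): [2.57, 2.57, 3.14, 3.14, 3.14, 3.14].

## Interface

Orientations are given as a 3x3 rotation matrix whose columns are the frame's x, y, z axes.
In Python, from plant import sensors, imaging, bot gives the robot as it stands. The module is installed in compiled form; this text tells all that it offers.
- The arm moves only by the shell command python3 -m pendant 'ROWS'. ROWS is JSON, a list that holds one entry, the list of rows, each a list of 5 numbers: the finger opening in m, from 0 to 0.094, then the shift along the tool's x, y, z in m, then the turn about the tool's z in rad. A call has 1 to 20 rows; each row is the pose to reach, as a shift and turn from the pose commanded when the call began, along the tool's axes at that moment; what a row does not reach only later rows make up. A row lasts 1/10 s, in which the tool goes at most 50 mm and 8.59 degrees, less where a joint would pass 70% of its speed; a pose out of reach is approached as far as the arm can. A call with a gripper value outside its range is refused whole. The fingers move at their own pace and stop on an object; the grip force is fixed at half the most. Time passes only in rows, so rows that repeat a pose let the fingers close. It gives the time, the measured TCP pose, the force, the opening and the grip force at its end, in the units of the state.
- sensors.get_state(): the state, without advancing time (a new reading comes with each control period).
- imaging.snapshot(name): name is "scene" or "top"; returns a dict with "img" (400x640x3 uint8, blue, green, red), "range_z" (400x640 float32, m along the optical axis (not along the pixel's ray), 0 where there is no reading), "camera_matrix" (3x3 intrinsics, pixels), "rvec" (rotation vector, rad) and "tvec" (3), from world to camera coordinates, as OpenCV has them. Camera axes: x right, y down, z forward; pixel columns grow to the right and rows downward; lengths in m; the calibration is good to about 2 mm. A picture is of the moment at which its call begins.
- bot.sign_off(): hands the job in; it is judged then, once.
The state is a dict: "t": time; "joint_pos": joint angles; "dq": joint speeds; "joint_torque": joint torques, N m; "tool_pos": TCP position; "eef_rot": TCP orientation; "wrist_force": force on the tool from outside, world axes, zero at the start; "moment": the same for the moment, N m; "grip_width": opening from 0.0 (shut) to 1.0 (fully open); "finger_force": force on a finger pad.
Only numpy, scipy, OpenCV 4.12 (cv2) and the standard library are available. Lean on these libraries where they do the work, as an engineer would, in place of code of your own. Each camera call takes 0.05 s, during which the arm holds its last target. There are 200 camera calls.

## Task

Get the coat-stand parts ready for packing. Take the deburring tool from its wooden holder and run its sprung blade fully round the inner edge of the open tube in the clamp, in steady contact: begin on the side where the clamp's screw sticks out, go anticlockwise seen from above, and come all the way back to the start; then hang the tool back in its holder and throw the clamp's toggle lever fully over to the other side to release the tube. Also push every telescopic column fully home, the inner tube first and then the middle one, leaving all columns standing upright, and do not disturb the other things on the bench.

Things in the scene. Friction and masses are not known exactly. Their poses are not given: they have to be found in the camera images.
- tool: deburring tool: black square grip 24 x 24 mm and 60 mm tall, under it a steel stop collar 36 mm across and 6 mm thick, a steel sleeve 14 mm across and 30 mm long, and a thin sprung blade. Origin: centre of the collar's underside; z up along the tool to the grip (the grip spans z = 6 to 66 mm, its sides face x and y). The relaxed blade tip is 65 mm below the origin. At the start it hangs upright in the holder by its collar
- blade (a joint): how far the blade is pressed up into its sleeve: 0 relaxed, at most 12 mm (value in m); spring 0.3 N per mm after 0.6 N of preload
- blade_tip (a point): lowest point of the ball-nosed blade (ball 10 mm across)
- seat (a point): centre of the hole's mouth in the top of the holder, a fixed plywood block 72 x 72 mm and 80 mm tall; the through hole is 25 mm across; the tool is home when its collar lies on the block here
- tube: the cut tube: aluminium, 56 mm outside, 46 mm bore, 5 mm wall, 73 mm long, upright and fixed in a grey steel bench clamp. Origin: centre of its lower end, 22 mm above the bench; z up its axis, so the centre of its mouth is at z = 73 mm (95 mm above the bench). Its -x side is where the clamp's screw with its T-bar sticks out (about 74 mm from the axis, 46 mm above the bench)
- release (a joint): the clamp's steel toggle lever, angle in rad: 0 leans towards the tube's -x side (clamp closed), grows as it swings to the tube's +x side, 1.0 at its stop (clamp released); it stays where it is left
- release_tip (a point): tip of the toggle lever, which swings in a plane parallel to the tube's xz plane, 78 mm to the tube's +y side; centre of its round steel end, 26 mm across, 65 mm from a pivot which lies 22 mm above the bench; about 79 mm above the bench at either end of the swing, 62 mm apart; below it a block 70 x 50 mm, 35 mm tall; it swings with under 3 N
- colA: loose telescopic column standing on the bench (it may be absent; three or four stand there): black foot disc 84 mm across and 14 mm thick, outer steel tube 38 mm across up to 104 mm, in it a middle tube with a dark collar 33 mm across, in that an inner tube with a black knob on top; about 0.8 kg. Origin: centre of the foot's underside; z up along the column. The knob is 30 mm across and 18 mm tall, its flat top 130 mm above the origin plus what the two tubes stand out
- colA_mid (a joint): how far the middle tube stands out of the outer tube, m: 0 fully home, at most 0.05; held by friction of about 10 N
- colA_in (a joint): how far the inner tube stands out of the middle tube, m: 0 fully home, at most 0.05; held by friction of about 3.5 N, so it gives way first when the knob is pressed straight down
- colB: loose telescopic column standing on the bench (it may be absent; three or four stand there): black foot disc 84 mm across and 14 mm thick, outer steel tube 38 mm across up to 104 mm, in it a middle tube with a dark collar 33 mm across, in that an inner tube with a black knob on top; about 0.8 kg. Origin: centre of the foot's underside; z up along the column. The knob is 30 mm across and 18 mm tall, its flat top 130 mm above the origin plus what the two tubes stand out
- colB_mid (a joint): how far the middle tube stands out of the outer tube, m: 0 fully home, at most 0.05; held by friction of about 10 N
- colB_in (a joint): how far the inner tube stands out of the middle tube, m: 0 fully home, at most 0.05; held by friction of about 3.5 N, so it gives way first when the knob is pressed straight down
- colC: loose telescopic column standing on the bench (it may be absent; three or four stand there): black foot disc 84 mm across and 14 mm thick, outer steel tube 38 mm across up to 104 mm, in it a middle tube with a dark collar 33 mm across, in that an inner tube with a black knob on top; about 0.8 kg. Origin: centre of the foot's underside; z up along the column. The knob is 30 mm across and 18 mm tall, its flat top 130 mm above the origin plus what the two tubes stand out
- colC_mid (a joint): how far the middle tube stands out of the outer tube, m: 0 fully home, at most 0.05; held by friction of about 10 N
- colC_in (a joint): how far the inner tube stands out of the middle tube, m: 0 fully home, at most 0.05; held by friction of about 3.5 N, so it gives way first when the knob is pressed straight down
- colD: loose telescopic column standing on the bench (it may be absent; three or four stand there): black foot disc 84 mm across and 14 mm thick, outer steel tube 38 mm across up to 104 mm, in it a middle tube with a dark collar 33 mm across, in that an inner tube with a black knob on top; about 0.8 kg. Origin: centre of the foot's underside; z up along the column. The knob is 30 mm across and 18 mm tall, its flat top 130 mm above the origin plus what the two tubes stand out
- colD_mid (a joint): how far the middle tube stands out of the outer tube, m: 0 fully home, at most 0.05; held by friction of about 10 N
- colD_in (a joint): how far the inner tube stands out of the middle tube, m: 0 fully home, at most 0.05; held by friction of about 3.5 N, so it gives way first when the knob is pressed straight down
- castor: bystander, furniture castor, wheel 44 mm, 51 mm tall: leave alone
- pull: bystander, aluminium drawer pull, 90 mm bar, 10 mm tall: leave alone
- jar: bystander, jar of screws, 60 mm across, 70 mm tall: leave alone
- driver: bystander, screwdriver lying down: leave alone
- can: bystander, can, 52 mm across, 120 mm tall: leave alone
Mind the look-alikes: they are no part of the job. What is shaped like the colB but blue or yellow is not meant. Leave any green look-alike of the colD alone.

How it is judged:
On the way, in this order (a step that is already met when the one before it is completed fails the run):
1. the blade rests on the tube's inner edge at the start, beside the clamp's screw (x of blade_tip in the frame of tube between -0.031 and -0.015 m and y of blade_tip in the frame of tube between -0.008 and 0.008 m and z of blade_tip in the frame of tube between 0.065 and 0.081 m and contact force between tool and tube above 0.4 N), for 0.1 s.
2. the blade, in contact, has come 60 degrees round, anticlockwise (x of blade_tip in the frame of tube between -0.0195 and -0.0035 m and y of blade_tip in the frame of tube between -0.0279 and -0.0119 m and z of blade_tip in the frame of tube between 0.065 and 0.081 m and contact force between tool and tube above 0.4 N), for 0.1 s.
3. the blade, in contact, has come 120 degrees round, anticlockwise (x of blade_tip in the frame of tube between 0.0035 and 0.0195 m and y of blade_tip in the frame of tube between -0.0279 and -0.0119 m and z of blade_tip in the frame of tube between 0.065 and 0.081 m and contact force between tool and tube above 0.4 N), for 0.1 s.
4. the blade, in contact, has come 180 degrees round, anticlockwise (x of blade_tip in the frame of tube between 0.015 and 0.031 m and y of blade_tip in the frame of tube between -0.008 and 0.008 m and z of blade_tip in the frame of tube between 0.065 and 0.081 m and contact force between tool and tube above 0.4 N), for 0.1 s.
5. the blade, in contact, has come 240 degrees round, anticlockwise (x of blade_tip in the frame of tube between 0.0035 and 0.0195 m and y of blade_tip in the frame of tube between 0.0119 and 0.0279 m and z of blade_tip in the frame of tube between 0.065 and 0.081 m and contact force between tool and tube above 0.4 N), for 0.1 s.
6. the blade, in contact, has come 300 degrees round, anticlockwise (x of blade_tip in the frame of tube between -0.0195 and -0.0035 m and y of blade_tip in the frame of tube between 0.0119 and 0.0279 m and z of blade_tip in the frame of tube between 0.065 and 0.081 m and contact force between tool and tube above 0.4 N), for 0.1 s.
7. the blade, in contact, is back at the start: full circle (all of step 1), for 0.1 s.
8. after that, the clamp's toggle lever is thrown over (value of joint release above 0.8 rad), for 0.2 s.
At the end, for the whole second after the job is handed in: The lever is over (beyond 0.8 rad); the tool hangs upright in its holder (within 8 mm of centre, 10 mm of the seat, tilt under 0.1 rad); every column present stands upright on the bench (tilt under 0.1 rad), both its tubes home within 5 mm; all at rest (value of joint release above 0.8 rad and horizontal distance between tool and seat below 0.008 m and distance between tool and seat below 0.01 m and angle between each of tool, colA, colB, colC, colD's own z axis and vertical below 0.1 rad and linear speed of each of tool, colA, colB, colC, colD below 0.02 m/s and value of joint each of colA_mid, colA_in, colB_mid, colB_in, colC_mid, colC_in, colD_mid, colD_in below 0.005 m and height (world z) of each of colA, colB, colC, colD below 0.01 m); the robot touches nothing.
It fails at once if a column's middle tube is pushed in (stands out less than 25 mm) while its inner tube still stands out more than 12 mm ((value of joint colA_mid below 0.025 m and value of joint colA_in above 0.012 m) or (value of joint colB_mid below 0.025 m and value of joint colB_in above 0.012 m) or (value of joint colC_mid below 0.025 m and value of joint colC_in above 0.012 m) or (value of joint colD_mid below 0.025 m and value of joint colD_in above 0.012 m)).
It fails at once if a bystander is moved more than 40 mm (distance of any of castor, pull, jar, driver, can from where it was at the start of the episode above 0.04 m).
Of colA, colB, colC, colD only 3 to 4 are there at a start; the rules pass over those that are not, and their reading is None.
At some moment in a run one of colA, colB, colC, colD may be knocked a few centimetres aside while the robot is not near it.
It also fails if it takes over 184 s, if anything falls off the work surface, if the arm or the gripper's body presses on something with over 40 N, if the wrist force passes 120 N, or if a joint passes its speed limit or range.

## Working session

There is one attempt and no reset: what is moved stays moved. The work goes in short steps, Python scripts to look and compute and a shell command to move; the robot and the scene stay as the last step left them, time stands still between calls to the robot, and variables do not carry over. Pictures are saved under pics/ and viewed, at most 14 in all, crops included, and the job is handed in when it is done.

```bash
mkdir -p pics
cat > h.py <<'E'
import numpy as np, cv2
from plant import sensors, imaging, bot
def snap(n):
    s=imaging.snapshot(n); K=s["camera_matrix"]; R=cv2.Rodrigues(np.array(s["rvec"],float))[0]; t=np.array(s["tvec"],float).ravel()
    z=s["range_z"].astype(float); v,u=np.mgrid[0:400,0:640]
    c=np.stack([(u-K[0,2])/K[0,0]*z,(v-K[1,2])/K[1,1]*z,z],-1)
    w=(c-t)@R; w[z==0]=np.nan
    return s["img"],w,(K,R,t)
def ray(cam,u,v,h):
    K,R,t=cam; d=R.T@np.linalg.solve(K,[u,v,1.]); o=-R.T@t
    return o+d*(h-o[2])/d[2]
E
python3 - <<'E'
from h import *
for n in("scene","top"):
    i,w,c=snap(n); cv2.imwrite(f"pics/{n}0.png",i); print(n,-c[1].T@c[2],c[1][2]); np.savez(f"{n}0.npz",i=i,w=w)
s=sensors.get_state(); print({k:np.round(v,3).tolist() for k,v in s.items()})
E
```

```text
scene [1.01315381 0.83309822 0.92213713] [-0.37857261 -0.65358175 -0.65537293]
top [ 0.33392403 -0.02492357  1.46313169] [ 1.46763036e-01  4.05031511e-04 -9.89171596e-01]
{'t': 0.1, 'joint_pos': [1.142, 0.277, 1.506, -0.0, 1.361, -0.121], 'dq': [0.001, -0.001, -0.002, 0.001, -0.001, 0.001], 'joint_torque': [0.0, -40.546, -23.778, 0.07, 0.03, -0.0], 'tool_pos': [0.174, 0.548, 0.205], 'eef_rot': [[-0.953, 0.303, -0.001], [0.303, 0.953, -0.001], [0.0, -0.002, -1.0]], 'wrist_force': [-0.286, 0.713, 0.463], 'moment': [0.011, -0.014, 0.007], 'finger_force': 0.0, 'grip_width': 0.999}
```

View pics/scene0.png

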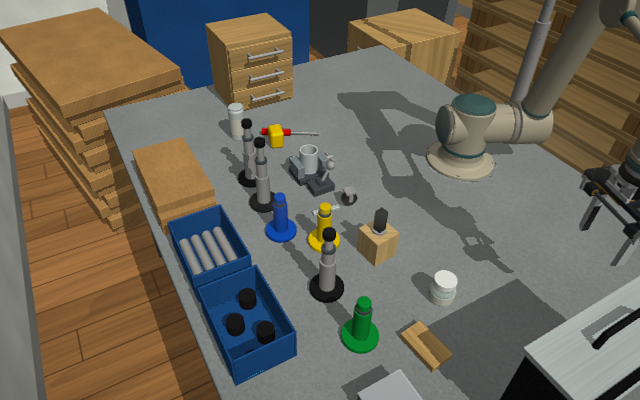

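View pics/top0.png

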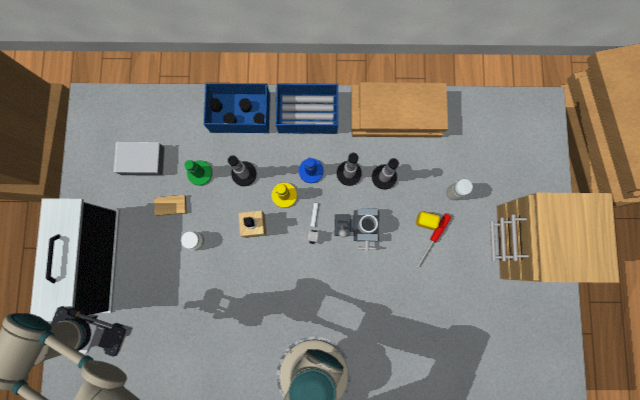

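The scene shows three grey/black columns (scene (329,265), (262,175), (249,155); top (243,172), (349,168), (385,174)). The look-alikes are blue (311,170), yellow (284,194) and green (198,171), plus black knobs in the bin. The tool is at top (249,222), the only black grip in a wooden block. The clamp is at (367,225), with its screw at (367,247) and lever at (343,225). I'll measure next.

Run:
```python
from h import *
d=np.load("top0.npz"); i,w=d["i"],d["w"]
a=cv2.resize(i[195:260,215:395],None,fx=4.4,fy=4.4,interpolation=cv2.INTER_CUBIC)
b=cv2.resize(np.load("scene0.npz")["i"][100:270,230:410],(600,567),interpolation=cv2.INTER_CUBIC)[:300*1]
cv2.imwrite("pics/crop.png",np.vstack([a,np.pad(b,((0,0),(0,a.shape[1]-b.shape[1]),(0,0)))]))
def rep(n,u0,u1,v0,v1,z0,z1):
  for nm in("top",):
    p=w[v0:v1,u0:u1].reshape(-1,3); m=(p[:,2]>z0)&(p[:,2]<z1); q=p[m]
    if len(q)<3: print(n,"few",len(q)); continue
    r=cv2.minAreaRect((q[:,:2]*1000).astype(np.float32)); c=cv2.minEnclosingCircle((q[:,:2]*1000).astype(np.float32))
    print(n,len(q),"mean",q.mean(0).round(4),"rect",np.round(r[0],1),np.round(r[1],1),round(r[2],1),"circ",np.round(c[0],1),round(c[1],1))
rep("tube",350,385,205,245,.085,.10)
rep("clampbody",330,390,200,260,.02,.06)
rep("lever",330,356,210,240,.06,.1)
rep("T",355,380,238,255,.02,.06)
rep("block",230,275,200,245,.07,.085)
rep("grip",235,265,205,240,.135,.16)
for n,(u,v) in dict(c1=(243,172),c2=(349,168),c3=(385,174)).items():
    p=w[v-25:v+15,u-17:u+17]; zm=np.nanmax(p[...,2]); rep(n+" knob %.3f"%zm,u-17,u+17,v-25,v+15,zm-.008,zm+.01)
    rep(n+" foot",u-17,u+17,v-25,v+17,.009,.02)
for n,(u,v) in dict(green=(198,171),blue=(311,170),yel=(284,194),castor=(314,237),can=(462,188),jar=(191,240)).items():
    p=w[v-15:v+12,u-12:u+12].reshape(-1,3);q=p[p[:,2]>.02]; print(n,q.mean(0).round(3),q[:,2].max().round(3))
```

```text
tube 91 mean [ 0.4695 -0.1685  0.0936] rect [ 468.9 -168. ] [53.5 53.3] 61.6 circ [ 469.4 -168.7] 27.9
clampbody 751 mean [ 0.464  -0.1376  0.0333] rect [ 454.8 -136.2] [139.4 132.1] 89.6 circ [ 458.4 -140.1] 84.9
lever 55 mean [ 0.4395 -0.0896  0.0871] rect [439.5 -90. ] [25.  21.9] 83.4 circ [440.1 -90. ] 12.6
T 116 mean [ 0.4063 -0.167   0.0465] rect [ 407.5 -168. ] [74.2 38.1] 88.6 circ [ 418.4 -168. ] 37.7
block 430 mean [0.4668 0.1932 0.0789] rect [467.9 195.4] [72.9 72.6] 6.2 circ [467.9 195. ] 49.4
grip 69 mean [0.4671 0.1945 0.1447] rect [467.2 194.8] [23.3 23.9] 7.3 circ [466.7 194. ] 14.7
c1 knob 0.202 64 mean [0.6384 0.236  0.1976] rect [637.9 236. ] [27.7 26.3] 63.6 circ [639.  235.4] 15.2
c1 foot 285 mean [0.6325 0.2297 0.0136] rect [653.2 258.5] [136.7  82.8] 58.2 circ [664.7 252.1] 73.3
c2 knob 0.228 65 mean [ 0.6437 -0.1124  0.2224] rect [ 643.5 -112.6] [25.4 26.3] 88.7 circ [ 643.6 -112.7] 14.5
c2 foot 280 mean [ 0.6361 -0.1113  0.0138] rect [ 640.8 -111.6] [80.7 75.6] 75.6 circ [ 643.9 -113. ] 41.3
c3 knob 0.213 76 mean [ 0.6323 -0.2292  0.2091] rect [ 633.1 -228.6] [26.6 26.9] 88.7 circ [ 632.9 -229.5] 14.7
c3 foot 298 mean [ 0.6254 -0.2258  0.0139] rect [ 630.2 -228.7] [82.3 86.2] 70.5 circ [ 624.3 -222. ] 51.0
green [0.636 0.375 0.092] 0.139
blue [0.644 0.012 0.101] 0.138
yel [0.563 0.097 0.103] 0.136
castor [0.43  0.003 0.047] 0.058
can [ 0.577 -0.451  0.101] 0.126
jar [0.414 0.38  0.06 ] 0.075
```

View pics/crop.png

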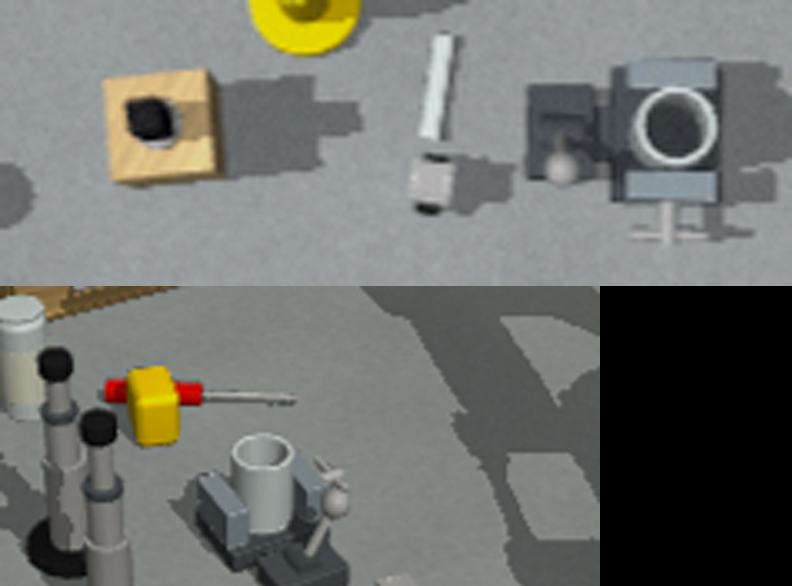

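The crop confirms the tool's black grip in the wooden block (crop (152,118)). It also shows the clamp with screw T-bar (668,225), open tube (677,125) and lever tip leaning to the screw side (562,167). The measured sizes agree: ring 54 mm, block 73 mm at z 0.079, grip 24 mm at z 0.145, yaw about 6.5°. Next is the move above the tool.

```bash
cat >> h.py <<'E'
def to(x,y,z,yaw=None):
    "shift in tool axes and turn; yaw deg = angle of gripper y axis from world y, ccw"
    s=sensors.get_state(); R=np.array(s["eef_rot"]); p=np.array(s["tool_pos"])
    cur=np.degrees(np.arctan2(-R[0,1],R[1,1])); turn=0 if yaw is None else -np.radians(yaw-cur)
    print("at",p.round(4),"yaw",cur.round(2),"-> shift",(R.T@(np.array([x,y,z])-p)).round(4),"turn",round(turn,3),"F",np.round(s["wrist_force"],2),"grip",round(s["grip_width"]*94,1),"t",round(s["t"],1))
E
python3 -c "
from h import *
to(.467,.1945,.205,6.5)"
```

```text
at [0.174  0.5475 0.2047] yaw -17.63 -> shift [-3.862e-01 -2.477e-01  1.000e-04] turn -0.421 F [-0.29  0.71  0.46] grip 93.9 t 0.1
```

```bash
python3 -m pendant '[[[0.094,-0.04,-0.026,0,-0.04],[0.094,-0.08,-0.052,0,-0.08],[0.094,-0.12,-0.077,0,-0.13],[0.094,-0.155,-0.1,0,-0.17],[0.094,-0.19,-0.122,0,-0.21],[0.094,-0.23,-0.148,0,-0.25],[0.094,-0.27,-0.173,0,-0.29],[0.094,-0.31,-0.2,0,-0.34],[0.094,-0.35,-0.225,0,-0.38],[0.094,-0.375,-0.24,0,-0.41],[0.094,-0.386,-0.248,0,-0.42],[0.094,-0.386,-0.248,0,-0.42],[0.094,-0.386,-0.248,0,-0.42]]]'
python3 -c "
from h import *
to(.467,.1945,.098,6.5)"
```

```text
t: 1.4
tool_pos: [0.4664, 0.1948, 0.2051]
eef_rot: [[-0.994, -0.111, -0.001], [-0.111, 0.994, 0.0], [0.001, 0.001, -1.0]]
wrist_force: [-0.3, -0.5, -0.3]
grip_width: 0.997
finger_force: 0.0
at [0.4664 0.1948 0.2051] yaw 6.37 -> shift [-0.0007 -0.0005  0.1071] turn -0.002 F [-0.27 -0.49 -0.26] grip 93.7 t 1.4
```

```bash
python3 -m pendant '[[[0.07,-0.001,0,0.03,0],[0.06,-0.001,0,0.06,0],[0.05,-0.001,0,0.085,0],[0.05,-0.001,0,0.1,0],[0.05,-0.001,0,0.107,0],[0.05,-0.001,0,0.107,0],[0.04,-0.001,0,0.107,0],[0.03,-0.001,0,0.107,0],[0.02,-0.001,0,0.107,0],[0.01,-0.001,0,0.107,0],[0.01,-0.001,0,0.107,0],[0.01,-0.001,0,0.107,0],[0.01,-0.001,0,0.107,0]]]'
python3 - <<'E'
from h import *
to(.467,.1945,.23,6.5)
i,w,c=snap("scene"); cv2.imwrite("pics/g.png",cv2.resize(i[150:300,300:470],None,fx=3.5,fy=3.5))
E
```

```text
t: 2.7
tool_pos: [0.4686, 0.1953, 0.0993]
eef_rot: [[-0.994, -0.112, 0.002], [-0.112, 0.994, 0.001], [-0.002, 0.001, -1.0]]
wrist_force: [0.5, 0.7, 5.4]
grip_width: 0.256
finger_force: 30.0
at [0.4686 0.1953 0.0993] yaw 6.41 -> shift [ 0.0014 -0.0005 -0.1308] turn -0.001 F [0.47 0.7  5.41] grip 24.1 t 2.7
```

View pics/g.png

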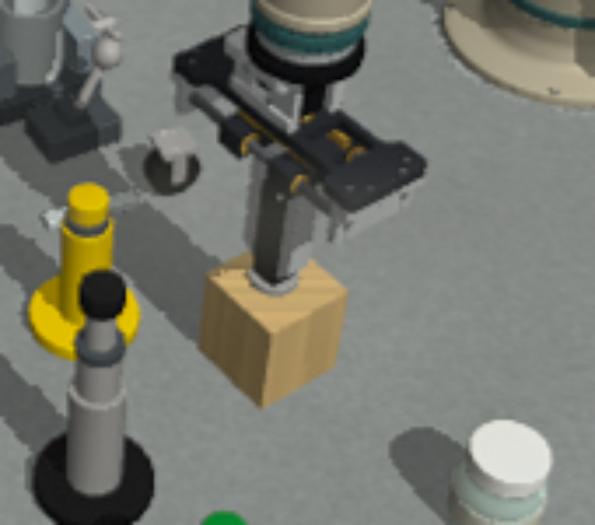

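The grasp looks good, with 24.1 mm between the pads and the collar still on the block (crop (275,280)). Now I'll lift straight up.

```bash
python3 -m pendant '[[[0.01,0,0,-0.01,0],[0.01,0,0,-0.03,0],[0.01,0,0,-0.06,0],[0.01,0,0,-0.09,0],[0.01,0,0,-0.115,0],[0.01,0,0,-0.115,0],[0.01,0,0,-0.115,0]]]'
python3 - <<'E'
from h import *
to(.469-.021,-.1685,.215,0)
i,w,c=snap("scene"); cv2.imwrite("pics/g2.png",cv2.resize(i[120:260,310:450],None,fx=4,fy=4))
E
```

```text
t: 3.45
tool_pos: [0.4675, 0.1945, 0.213]
eef_rot: [[-0.994, -0.112, -0.0], [-0.112, 0.994, -0.0], [0.001, -0.0, -1.0]]
wrist_force: [-1.1, 0.3, -0.9]
grip_width: 0.254
finger_force: 30.0
at [0.4675 0.1945 0.213 ] yaw 6.42 -> shift [ 0.06   -0.3585 -0.0018] turn 0.112 F [-1.13  0.25 -0.95] grip 23.9 t 3.5
```

View pics/g2.png

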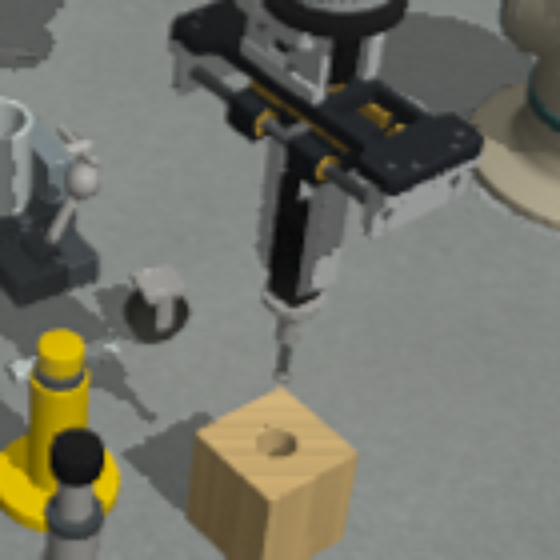

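The tool is held upright over the empty hole (crop (275,440)), with the blade (283,375) about 60 mm below the collar. Now I'll travel to above the start point.

```bash
python3 -m pendant '[[[0.01,0.006,-0.036,0,0],[0.01,0.012,-0.072,0,0],[0.01,0.018,-0.108,0,0],[0.01,0.024,-0.143,0,0],[0.01,0.03,-0.179,0,0],[0.01,0.037,-0.215,0,0],[0.01,0.043,-0.251,0,0],[0.01,0.049,-0.287,0,0],[0.01,0.055,-0.323,0,0],[0.01,0.061,-0.348,0,0],[0.01,0.061,-0.358,0,0],[0.01,0.061,-0.358,0,0],[0.01,0.061,-0.358,0,0]]]'
python3 - <<'E'
from h import *
to(.447,-.1685,.174)
i,w,c=snap("scene"); cv2.imwrite("pics/g3.png",cv2.resize(i[80:220,250:390],None,fx=4,fy=4))
for a in range(180,541,15):
    f=np.radians(a); d=.022*np.array([np.cos(f)+1,np.sin(f)]); t=np.radians(6.4)
    print(a,np.round([-d[0]*np.cos(t)-d[1]*np.sin(t),-d[0]*np.sin(t)+d[1]*np.cos(t)],4))
E
```

```text
t: 4.8
tool_pos: [0.447, -0.1665, 0.2126]
eef_rot: [[-0.994, -0.112, -0.002], [-0.112, 0.994, 0.002], [0.001, 0.002, -1.0]]
wrist_force: [0.6, 0.7, -2.3]
grip_width: 0.258
finger_force: 30.0
at [ 0.447  -0.1665  0.2126] yaw 6.43 -> shift [ 0.0002 -0.0021  0.0386] turn 0 F [ 0.64  0.72 -2.33] grip 24.3 t 4.8
180 [-0.  0.]
195 [-0.0001 -0.0057]
210 [-0.0017 -0.0113]
225 [-0.0047 -0.0162]
240 [-0.0088 -0.0202]
255 [-0.0138 -0.0229]
270 [-0.0194 -0.0243]
285 [-0.0252 -0.0242]
300 [-0.0307 -0.0226]
315 [-0.0356 -0.0196]
330 [-0.0396 -0.0155]
345 [-0.0423 -0.0105]
360 [-0.0437 -0.0049]
375 [-0.0436  0.0008]
390 [-0.042   0.0064]
405 [-0.0391  0.0113]
420 [-0.0349  0.0153]
435 [-0.0299  0.018 ]
450 [-0.0243  0.0194]
465 [-0.0186  0.0193]
480 [-0.0131  0.0177]
495 [-0.0081  0.0147]
510 [-0.0042  0.0106]
525 [-0.0014  0.0056]
540 [-0.  0.]
```

View pics/g3.png

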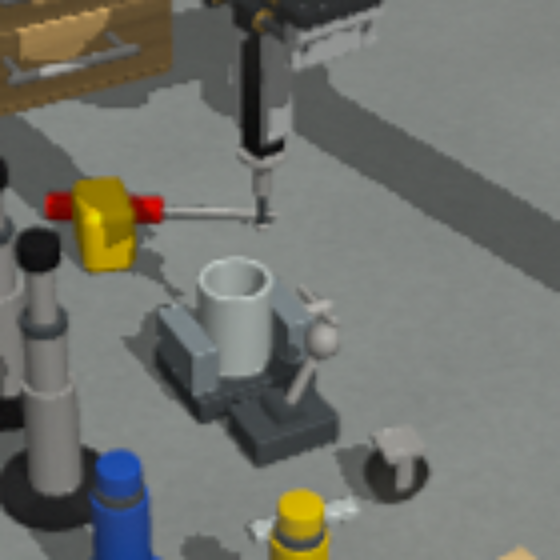

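The blade (263,220 in crop) hangs above the screw side of the tube mouth (235,280). Now I'll lower it.

```bash
python3 -m pendant '[[[0.01,0,0,0.015,0],[0.01,0,0,0.025,0],[0.01,0,0,0.03,0],[0.01,0,0,0.03,0],[0.01,0,0,0.03,0]]]'
python3 -c "
from h import *
to(.447,-.1685,.174)"
python3 -m pendant '[[[0.01,0,0,0.004,0],[0.01,0,0,0.008,0],[0.01,0,0,0.009,0],[0.01,0,0,0.009,0],[0.01,0,0,0.009,0]]]'
python3 - <<'E'
from h import *
to(.447,-.1685,.174)
i,w,c=snap("scene"); cv2.imwrite("pics/g4.png",cv2.resize(i[100:200,260:370],None,fx=5,fy=5))
E
```

```text
t: 5.35
tool_pos: [0.4476, -0.1675, 0.1836]
eef_rot: [[-0.994, -0.113, 0.0], [-0.113, 0.994, 0.0], [-0.0, -0.0, -1.0]]
wrist_force: [1.1, -0.4, -0.9]
grip_width: 0.252
finger_force: 30.0
at [ 0.4476 -0.1675  0.1836] yaw 6.46 -> shift [ 0.0007 -0.001   0.0096] turn 0 F [ 1.08 -0.36 -0.9 ] grip 23.7 t 5.3
t: 5.85
tool_pos: [0.4478, -0.168, 0.1748]
eef_rot: [[-0.994, -0.112, 0.001], [-0.112, 0.994, -0.0], [-0.001, -0.001, -1.0]]
wrist_force: [0.7, 0.3, 1.5]
grip_width: 0.256
finger_force: 30.0
at [ 0.4478 -0.168   0.1748] yaw 6.42 -> shift [ 0.0009 -0.0004  0.0008] turn 0 F [0.73 0.34 1.53] grip 24.1 t 5.8
```

View pics/g4.png

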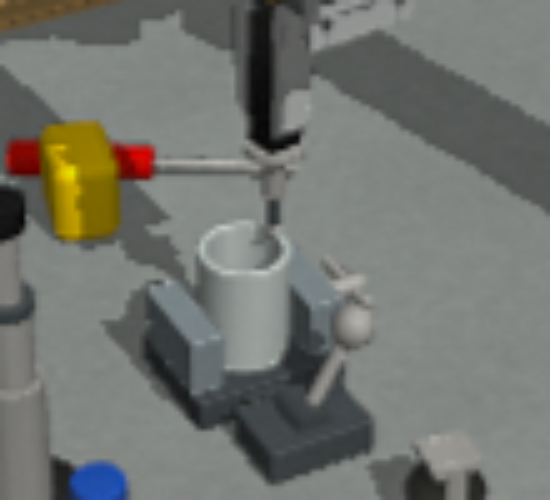

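The blade sits on the inner edge beside the screw (crop (270,235)), with a force change of about 2.4 N. I'll run the circle in three arcs, starting with the first.

```bash
python3 -m pendant '[[[0.01,0,0,0,0],[0.01,0,-0.003,0,0],[0.01,0,-0.0055,0,0],[0.01,-0.0005,-0.0085,0,0],[0.01,-0.0015,-0.0115,0,0],[0.01,-0.003,-0.014,0,0],[0.01,-0.0045,-0.016,0,0],[0.01,-0.0065,-0.0185,0,0],[0.01,-0.009,-0.02,0,0],[0.01,-0.011,-0.0215,0,0],[0.01,-0.014,-0.023,0,0],[0.01,-0.0165,-0.024,0,0],[0.01,-0.0195,-0.0245,0,0],[0.01,-0.0225,-0.0245,0,0],[0.01,-0.025,-0.024,0,0],[0.01,-0.028,-0.0235,0,0],[0.01,-0.0305,-0.0225,0,0],[0.01,-0.0305,-0.0225,0,0]]]'
python3 -c "
from h import *
to(.469+.011,-.1685-.019,.174)"
```

```text
t: 7.7
tool_pos: [0.4812, -0.1864, 0.1746]
eef_rot: [[-0.994, -0.112, 0.002], [-0.112, 0.994, 0.0], [-0.002, 0.0, -1.0]]
wrist_force: [0.8, 0.4, 1.6]
grip_width: 0.253
finger_force: 30.0
at [ 0.4812 -0.1864  0.1746] yaw 6.44 -> shift [ 0.0014 -0.0009  0.0006] turn 0 F [0.83 0.42 1.59] grip 23.7 t 7.7
```

Contact is steady and the tracking is good, so I'll continue with the other two arcs.

```bash
python3 -m pendant '[[[0.01,-0.0025,0.0015,0,0],[0.01,-0.005,0.003,0,0],[0.01,-0.007,0.005,0,0],[0.01,-0.009,0.007,0,0],[0.01,-0.0105,0.0095,0,0],[0.01,-0.0115,0.012,0,0],[0.01,-0.0125,0.015,0,0],[0.01,-0.013,0.0175,0,0],[0.01,-0.013,0.0205,0,0],[0.01,-0.013,0.0235,0,0],[0.01,-0.0125,0.026,0,0],[0.01,-0.0115,0.029,0,0],[0.01,-0.01,0.0315,0,0],[0.01,-0.0085,0.034,0,0],[0.01,-0.0065,0.036,0,0],[0.01,-0.004,0.038,0,0],[0.01,-0.004,0.038,0,0]]]'
python3 -m pendant '[[[0.01,0.0025,0.0015,0,0],[0.01,0.005,0.0025,0,0],[0.01,0.0075,0.0035,0,0],[0.01,0.0105,0.004,0,0],[0.01,0.0135,0.004,0,0],[0.01,0.0165,0.004,0,0],[0.01,0.019,0.0035,0,0],[0.01,0.022,0.0025,0,0],[0.01,0.0245,0.001,0,0],[0.01,0.027,-0.0005,0,0],[0.01,0.029,-0.0025,0,0],[0.01,0.0305,-0.0045,0,0],[0.01,0.0325,-0.007,0,0],[0.01,0.0335,-0.0095,0,0],[0.01,0.0345,-0.0125,0,0],[0.01,0.035,-0.0155,0,0],[0.01,0.035,-0.017,0,0],[0.01,0.035,-0.017,0,0],[0.01,0.035,-0.017,0,0]]]'
python3 -c "
from h import *
to(.447,-.1685,.213)"
```

```text
t: 9.4
tool_pos: [0.4794, -0.1482, 0.1744]
eef_rot: [[-0.994, -0.112, -0.001], [-0.112, 0.994, 0.0], [0.001, 0.0, -1.0]]
wrist_force: [-1.3, -1.8, 0.8]
grip_width: 0.253
finger_force: 30.0
t: 11.3
tool_pos: [0.4465, -0.1691, 0.1743]
eef_rot: [[-0.994, -0.112, -0.001], [-0.112, 0.994, 0.0], [0.001, 0.001, -1.0]]
wrist_force: [3.2, 1.1, 1.0]
grip_width: 0.254
finger_force: 30.0
at [ 0.4465 -0.1691  0.1743] yaw 6.43 -> shift [-0.0005  0.0006 -0.0387] turn 0 F [3.17 1.13 0.98] grip 23.9 t 11.3
```

Run:
```python
from h import *
i,w,c=snap("scene"); cv2.imwrite("pics/g5.png",cv2.resize(i[100:200,260:370],None,fx=5,fy=5,interpolation=cv2.INTER_CUBIC))
to(.447,-.1685,.213)
```

```text
at [ 0.4466 -0.1691  0.1743] yaw 6.43 -> shift [-0.0005  0.0006 -0.0387] turn 0 F [ 2.73  1.31 -0.16] grip 23.9 t 11.3
```

View pics/g5.png

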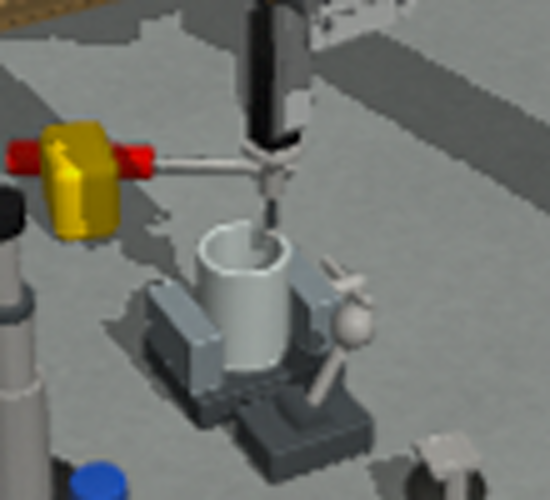

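The blade now looks further inside the bore (265,245) and the vertical force has fallen to about the preload. The ball probably slipped in, near the z limit. I'll raise the tool, check its tilt, and repeat the circle further out on the rim.

```bash
python3 -m pendant '[[[0.01,0,0,-0.01,0],[0.01,0,0,-0.02,0],[0.01,0,0,-0.03,0],[0.01,0,0,-0.04,0],[0.01,0,0,-0.04,0],[0.01,0,0,-0.04,0]]]'
python3 - <<'E'
from h import *
to(.444,-.1685,.21)
tcp=np.array(sensors.get_state()["tool_pos"])
for n in("scene",):
    i,w,c=snap(n); cam=-c[1].T@c[2]
    m=(np.hypot(w[...,0]-tcp[0],w[...,1]-tcp[1])<.03)
    d=(cam-tcp)[:2]; d/=np.linalg.norm(d)
    for z in np.arange(.115,.215,.008):
        k=m&(abs(w[...,2]-z)<.004)
        if k.sum()>1:
            q=w[k]-tcp; side=q[:,:2]@np.array([-d[1],d[0]]); near=q[:,:2]@d
            print(z.round(3),k.sum(),"side",side.min().round(4),side.max().round(4),side.mean().round(4),"near",near.max().round(4),near.mean().round(4))
cv2.imwrite("pics/g6.png",cv2.resize(i[80:200,255:355],None,fx=5,fy=5,interpolation=cv2.INTER_CUBIC)); print(d)
E
```

```text
t: 11.95
tool_pos: [0.447, -0.1694, 0.2147]
eef_rot: [[-0.994, -0.112, 0.0], [-0.112, 0.994, -0.0], [-0.0, -0.0, -1.0]]
wrist_force: [-0.9, -0.6, -1.6]
grip_width: 0.255
finger_force: 30.0
at [ 0.447  -0.1694  0.2147] yaw 6.43 -> shift [0.0028 0.0012 0.0047] turn 0 F [-0.86 -0.6  -1.56] grip 23.9 t 11.9
0.139 7 side -0.005 0.0037 -0.0013 near 0.0078 0.0034
0.147 4 side -0.0022 0.0008 -0.0007 near 0.0065 0.0039
0.155 6 side -0.0024 0.0007 -0.0008 near 0.006 0.0028
0.163 4 side -0.0024 0.0005 -0.0009 near 0.0057 0.0039
0.171 8 side -0.0053 0.0062 0.0001 near 0.0101 0.005
0.179 12 side -0.0054 0.0061 0.0006 near 0.0077 0.005
0.187 13 side -0.0055 0.006 -0.0004 near 0.0077 0.0039
0.195 4 side -0.0141 0.0115 0.0023 near 0.0126 0.0086
0.203 44 side -0.0171 0.0171 -0.001 near 0.0197 0.0098
0.211 25 side -0.0143 0.0141 -0.0 near 0.0163 0.008
[0.49178574 0.87071625]
```

View pics/g6.png

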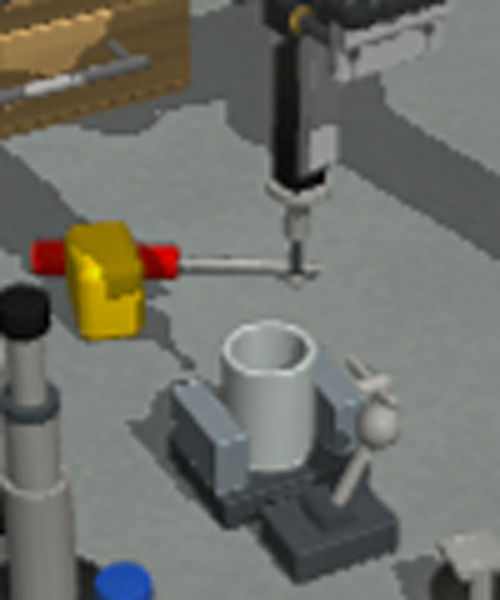

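The tool hangs straight in the grip; the sleeve and ball are within 1 mm of the collar's centre line. I'll run a second circle slightly further out (r about 24 mm) for certainty.

```bash
python3 -m pendant '[[[0.01,0.0025,0.001,0.015,0],[0.01,0.0025,0.001,0.028,0],[0.01,0.0025,0.001,0.035,0],[0.01,0.0025,0.001,0.039,0],[0.01,0.0025,0.001,0.042,0],[0.01,0.0025,0.001,0.042,0],[0.01,0.0025,0.001,0.042,0],[0.01,0.0025,0.001,0.042,0]]]' | sed -n '2p;4p'
python3 -m pendant '[[[0.01,0,0,0,0],[0.01,0,-0.003,0,0],[0.01,0,-0.0065,0,0],[0.01,-0.001,-0.0095,0,0],[0.01,-0.002,-0.0125,0,0],[0.01,-0.0035,-0.0155,0,0],[0.01,-0.005,-0.018,0,0],[0.01,-0.0075,-0.0205,0,0],[0.01,-0.01,-0.0225,0,0],[0.01,-0.0125,-0.024,0,0],[0.01,-0.0155,-0.0255,0,0],[0.01,-0.0185,-0.0265,0,0],[0.01,-0.0215,-0.027,0,0],[0.01,-0.025,-0.027,0,0],[0.01,-0.028,-0.027,0,0],[0.01,-0.031,-0.0265,0,0],[0.01,-0.034,-0.025,0,0],[0.01,-0.034,-0.025,0,0]]]' | sed -n '2p;4p'
python3 -m pendant '[[[0.01,-0.003,0.0015,0,0],[0.01,-0.0055,0.0035,0,0],[0.01,-0.008,0.0055,0,0],[0.01,-0.01,0.008,0,0],[0.01,-0.0115,0.0105,0,0],[0.01,-0.013,0.0135,0,0],[0.01,-0.014,0.0165,0,0],[0.01,-0.0145,0.0195,0,0],[0.01,-0.0145,0.023,0,0],[0.01,-0.0145,0.026,0,0],[0.01,-0.0135,0.029,0,0],[0.01,-0.0125,0.0325,0,0],[0.01,-0.011,0.035,0,0],[0.01,-0.0095,0.038,0,0],[0.01,-0.007,0.04,0,0],[0.01,-0.0045,0.042,0,0],[0.01,-0.0045,0.042,0,0]]]' | sed -n '2p;4p'
python3 -m pendant '[[[0.01,0.0025,0.0015,0,0],[0.01,0.0055,0.003,0,0],[0.01,0.0085,0.004,0,0],[0.01,0.012,0.0045,0,0],[0.01,0.015,0.0045,0,0],[0.01,0.018,0.0045,0,0],[0.01,0.0215,0.004,0,0],[0.01,0.0245,0.0025,0,0],[0.01,0.027,0.001,0,0],[0.01,0.03,-0.0005,0,0],[0.01,0.032,-0.003,0,0],[0.01,0.034,-0.005,0,0],[0.01,0.036,-0.008,0,0],[0.01,0.0375,-0.011,0,0],[0.01,0.0385,-0.014,0,0],[0.01,0.039,-0.017,0,0],[0.01,0.039,-0.018,0,0],[0.01,0.039,-0.018,0,0]]]' | sed -n '2p;4p'
python3 - <<'E'
from h import *
to(.447,-.1685,.213)
i,w,c=snap("scene"); cv2.imwrite("pics/g7.png",cv2.resize(i[100:200,260:370],None,fx=5,fy=5,interpolation=cv2.INTER_CUBIC))
E
```

```text
tool_pos: [0.4452, -0.1689, 0.1731]
wrist_force: [0.7, 0.5, 1.6]
tool_pos: [0.4827, -0.1896, 0.1728]
wrist_force: [1.1, -1.5, 1.8]
tool_pos: [0.4796, -0.1468, 0.1722]
wrist_force: [-0.8, -0.6, 1.6]
tool_pos: [0.4428, -0.1699, 0.172]
wrist_force: [-1.4, 1.1, 1.3]
at [ 0.4428 -0.1699  0.172 ] yaw 6.43 -> shift [-0.0043  0.0009 -0.041 ] turn 0 F [-1.37  1.13  1.33] grip 23.8 t 18.1
```

View pics/g7.png

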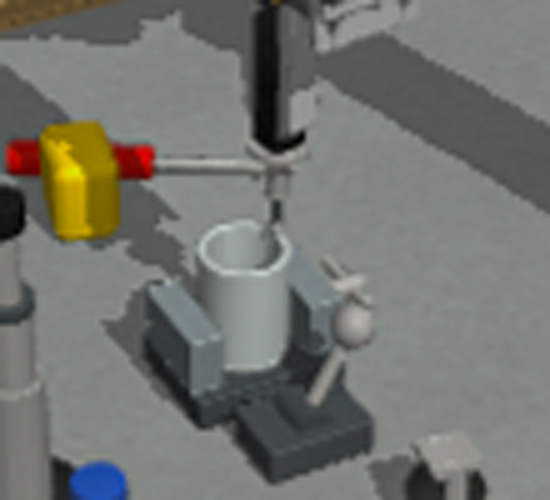

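The ball sits on the rim at the start (265,228), with steady contact of about 3 N all the way round. Next I'll lift and carry the tool back over the holder.

```bash
python3 -m pendant '[[[0.01,0,0,-0.015,0],[0.01,0,0,-0.03,0],[0.01,0,0,-0.045,0],[0.01,-0.003,0.02,-0.05,0],[0.01,-0.007,0.055,-0.05,0],[0.01,-0.012,0.095,-0.05,0],[0.01,-0.018,0.135,-0.05,0],[0.01,-0.024,0.175,-0.05,0],[0.01,-0.03,0.215,-0.05,0],[0.01,-0.036,0.255,-0.05,0],[0.01,-0.042,0.295,-0.05,0],[0.01,-0.05,0.33,-0.05,0],[0.01,-0.058,0.35,-0.05,0],[0.01,-0.065,0.36,-0.05,0],[0.01,-0.065,0.36,-0.05,0],[0.01,-0.065,0.36,-0.05,0]]]'
python3 -c "
from h import *
to(.4675,.1946,.150)"
```

```text
t: 19.75
tool_pos: [0.4683, 0.1944, 0.2221]
eef_rot: [[-0.994, -0.112, -0.001], [-0.112, 0.994, -0.001], [0.001, -0.001, -1.0]]
wrist_force: [-0.0, 0.2, -1.4]
grip_width: 0.252
finger_force: 30.0
at [0.4683 0.1944 0.2221] yaw 6.42 -> shift [0.0007 0.0004 0.0721] turn 0 F [-0.01  0.19 -1.43] grip 23.7 t 19.8
```

```bash
python3 -m pendant '[[[0.01,0.0005,0.0005,0.02,0],[0.01,0.0005,0.0005,0.04,0],[0.01,0.0005,0.0005,0.06,0],[0.01,0.0005,0.0005,0.07,0],[0.01,0.0005,0.0005,0.07,0],[0.01,0.0005,0.0005,0.07,0]]]'
python3 -c "
from h import *
to(.4675,.1946,.101)"
```

```text
t: 20.35
tool_pos: [0.4684, 0.1953, 0.1531]
eef_rot: [[-0.994, -0.111, 0.001], [-0.111, 0.994, 0.0], [-0.001, -0.0, -1.0]]
wrist_force: [-0.1, -0.4, -1.2]
grip_width: 0.256
finger_force: 30.0
at [0.4684 0.1953 0.1531] yaw 6.38 -> shift [ 0.001  -0.0006  0.0521] turn 0 F [-0.08 -0.39 -1.23] grip 24.1 t 20.4
```

```bash
python3 -m pendant '[[[0.01,0.0005,-0.0005,0.015,0],[0.01,0.0005,-0.0005,0.03,0],[0.01,0.0005,-0.0005,0.042,0],[0.01,0.0005,-0.0005,0.048,0],[0.01,0.0005,-0.0005,0.051,0],[0.01,0.0005,-0.0005,0.051,0],[0.01,0.0005,-0.0005,0.051,0]]]'
python3 -m pendant '[[[0.03,0,0,0,0],[0.04,0,0,0,0],[0.05,0,0,0,0],[0.06,0,0,0,0],[0.06,0,0,0,0],[0.06,0,0,0,0],[0.06,0,0,-0.03,0],[0.06,0,0,-0.06,0],[0.06,0,0,-0.1,0],[0.06,0,0,-0.11,0],[0.06,0,0,-0.11,0]]]'
python3 - <<'E'
from h import *
to(.4395,-.0896,.21)
i,w,c=snap("scene")
k=(abs(w[...,0]-.467)<.04)&(abs(w[...,1]-.195)<.04)&(w[...,2]>.1)&(w[...,2]<.17)
q=w[k]; print("scene grip top",q[:,2].max(), q[q[:,2]>.14].mean(0))
cv2.imwrite("pics/h1.png",cv2.resize(i[150:300,300:470],None,fx=3.5,fy=3.5))
E
```

```text
t: 21.05
tool_pos: [0.4679, 0.1954, 0.102]
eef_rot: [[-0.994, -0.112, 0.001], [-0.112, 0.994, 0.0], [-0.001, 0.0, -1.0]]
wrist_force: [0.1, -0.0, -1.7]
grip_width: 0.251
finger_force: 30.0
t: 22.15
tool_pos: [0.4684, 0.1956, 0.213]
eef_rot: [[-0.994, -0.112, 0.004], [-0.112, 0.994, 0.001], [-0.004, 0.001, -1.0]]
wrist_force: [-0.3, 0.6, -0.6]
grip_width: 0.64
finger_force: 0.0
at [0.4684 0.1956 0.213 ] yaw 6.43 -> shift [ 0.0607 -0.2802  0.0026] turn 0 F [-0.26  0.64 -0.58] grip 60.2 t 22.1
scene grip top 0.15232226107209354 [0.46982538 0.19775788 0.14714009]
```

View pics/h1.png

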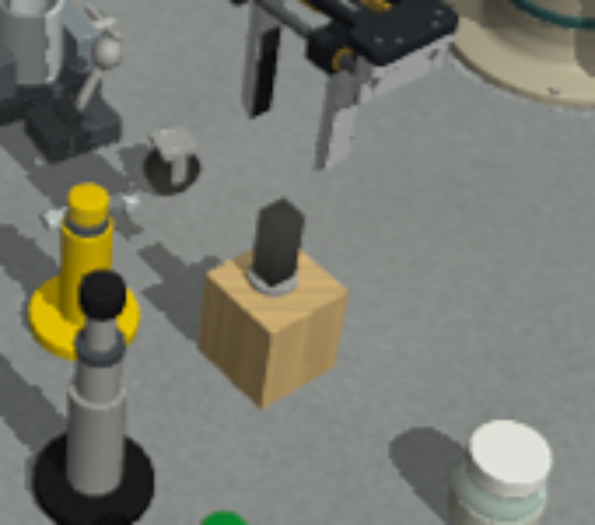

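The tool hangs home with its collar on the block (crop (273,280)). Next is the lever: close the fingers and come down on its screw side.

```bash
python3 -m pendant '[[[0.04,0.01,-0.03,0,0],[0.02,0.022,-0.07,0,0],[0,0.035,-0.11,0,0],[0,0.048,-0.15,0,0],[0,0.06,-0.19,0,0],[0,0.074,-0.23,0,0],[0,0.087,-0.26,0,0],[0,0.095,-0.276,0,0],[0,0.095,-0.276,0,0.11],[0,0.095,-0.276,0,0.11],[0,0.095,-0.276,0,0.11],[0,0.095,-0.276,0,0.11]]]'
python3 -c "
from h import *
to(.404,-.09,.066,0)"
```

```text
t: 23.4
tool_pos: [0.4035, -0.0891, 0.2106]
eef_rot: [[-1.0, -0.004, -0.002], [-0.004, 1.0, 0.001], [0.002, 0.001, -1.0]]
wrist_force: [0.6, 0.5, 0.1]
grip_width: 0.006
finger_force: 0.0
at [ 0.4035 -0.0891  0.2106] yaw 0.25 -> shift [-0.0007 -0.001   0.1446] turn 0.004 F [0.58 0.51 0.11] grip 0.5 t 23.4
```

```bash
python3 -m pendant '[[[0,0,-0.001,0.04,0],[0,0,-0.001,0.08,0],[0,0,-0.001,0.11,0],[0,0,-0.001,0.135,0],[0,0,-0.001,0.145,0],[0,0,-0.001,0.145,0],[0,0,-0.001,0.145,0]]]' | grep -E 'pos|wrist'
python3 -m pendant '[[[0,-0.01,0,0,0],[0,-0.02,0,0,0],[0,-0.03,0,0,0],[0,-0.04,0,0,0],[0,-0.048,0,0,0],[0,-0.056,0,0,0],[0,-0.064,0,0,0],[0,-0.07,0,0,0],[0,-0.072,0,0,0],[0,-0.072,0,0,0],[0,-0.072,0,0,0]]]'| grep -E 'pos|wrist'
python3 - <<'E'
from h import *
to(.404,-.09,.066,0)
i,w,c=snap("scene"); cv2.imwrite("pics/l1.png",cv2.resize(i[100:220,260:380],None,fx=4,fy=4))
E
```

```text
tool_pos: [0.4048, -0.0907, 0.0672]
wrist_force: [0.7, -0.4, -0.4]
tool_pos: [0.4762, -0.0905, 0.0666]
wrist_force: [-0.4, 0.2, -0.1]
at [ 0.4762 -0.0905  0.0666] yaw 0.12 -> shift [0.0722 0.0006 0.0005] turn 0.002 F [-0.38  0.17 -0.09] grip 0.4 t 25.2
```

```bash
python3 -m pendant '[[[0,-0.003,0,0,0],[0,-0.006,0,0,0],[0,-0.008,0,0,0],[0,-0.008,0,0,0]]]'| grep -E 'pos|wrist'
python3 -m pendant '[[[0,-0.003,0,0,0],[0,-0.006,0,0,0],[0,-0.006,0,0,0],[0,-0.006,0,0,0]]]'| grep -E 'pos|wrist'
python3 - <<'E'
from h import *
i,w,c=snap("top")
k=(abs(w[...,0]-.48)<.06)&(abs(w[...,1]+.09)<.025)&(w[...,2]>.065)&(w[...,2]<.098); q=w[k]; print("lever from top",len(q),q.mean(0) if len(q) else 0)
i,w,c=snap("scene"); cv2.imwrite("pics/l2.png",cv2.resize(i[100:220,260:380],None,fx=4,fy=4))
k=(abs(w[...,0]-.48)<.06)&(abs(w[...,1]+.09)<.025)&(w[...,2]>.065)&(w[...,2]<.098); q=w[k]; print("lever from scene",len(q),q.mean(0), q.min(0),q.max(0))
E
```

```text
tool_pos: [0.4784, -0.0899, 0.0659]
wrist_force: [-9.6, -1.0, 5.4]
tool_pos: [0.4787, -0.0894, 0.0654]
wrist_force: [-18.8, -2.1, 12.7]
lever from top 0 0
lever from scene 120 [ 0.4936739  -0.08167843  0.08667807] [ 0.46842185 -0.10016117  0.0650234 ] [ 0.51461688 -0.07316639  0.09757165]
```

View pics/l2.png

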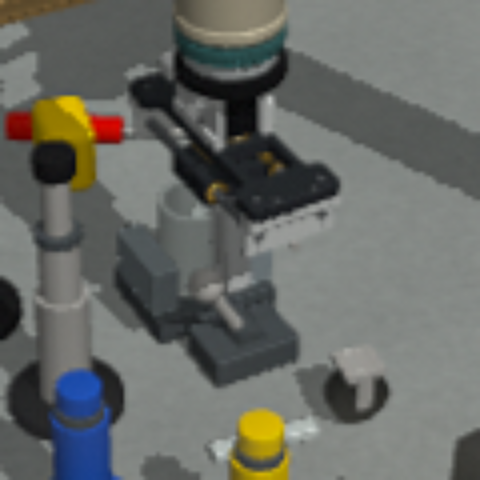

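The lever leans fully to the far side, with its tip at (208,285) in the crop against the stop at 19 N. I'll back off, rise, and re-measure the columns.

```bash
python3 -m pendant '[[[0,0.01,0,0,0],[0,0.025,0,0,0],[0,0.03,0,-0.04,0],[0,0.03,0,-0.085,0],[0,0.03,0,-0.13,0],[0,0.03,0,-0.17,0],[0,0.03,0,-0.205,0],[0,0.03,0,-0.205,0],[0,0.03,0,-0.205,0]]]'| grep -E 'pos|wrist'
cat >> h.py <<'E'
def cols():
    for n in("top","scene"):
        i,w,c=snap(n); hsv=cv2.cvtColor(i,cv2.COLOR_BGR2HSV)
        m=((hsv[...,2]<60)&(w[...,2]>.12)&(w[...,2]<.26)&(w[...,0]>.55)&(w[...,0]<.72)&(w[...,1]>-.33)&(w[...,1]<.33)).astype(np.uint8)
        nn,l,st,ce=cv2.connectedComponentsWithStats(m)
        for j in range(1,nn):
            if st[j,4]>15:
                q=w[l==j]; zt=np.percentile(q[:,2],95)
                t=q[q[:,2]>zt-.007]; e=cv2.minEnclosingCircle((t[:,:2]*1000).astype(np.float32))
                print(n,"px",ce[j].round(),st[j,4],"top z %.3f"%zt,"circ",np.round(e[0],1),round(e[1],1))
        if n=="top":
            k=(abs(w[...,0]-.48)<.06)&(abs(w[...,1]+.09)<.025)&(w[...,2]>.06)&(w[...,2]<.1); q=w[k]; print("lever",len(q),q.mean(0).round(3) if len(q) else 0)
            k=(abs(w[...,0]-.467)<.03)&(abs(w[...,1]-.195)<.03)&(w[...,2]>.12)&(w[...,2]<.17); print("tool",w[k].mean(0).round(4))
E
python3 - <<'E'
from h import *
cols(); to(.638,.236,.25,6)
E
```

```text
tool_pos: [0.4602, -0.0906, 0.2719]
wrist_force: [-1.1, -0.0, -0.4]
top px [233. 161.] 83 top z 0.201 circ [638.8 236.2] 14.0
top px [393. 164.] 80 top z 0.213 circ [ 631.9 -227.4] 13.0
top px [350. 168.] 43 top z 0.226 circ [ 609.6 -102.8] 12.8
lever 0 0
tool [0.4681 0.1906 0.1423]
scene px [246. 123.] 92 top z 0.214 circ [ 632.4 -225.7] 15.8
scene px [273. 140.] 107 top z 0.226 circ [608.8 -98.7] 15.2
scene px [329. 234.] 151 top z 0.202 circ [638.8 242. ] 13.9
at [ 0.459  -0.0902  0.27  ] yaw 0.12 -> shift [-0.1797  0.3258  0.02  ] turn -0.103 F [0.08 0.65 0.05] grip 0.4 t 27.1
```

c2 was bumped to (0.609,-0.103) and still stands upright (knob top 0.226, sharp circle). I'll push that one first.

```bash
python3 -m pendant '[[[0,-0.03,-0.002,0,0],[0,-0.07,-0.005,0,0],[0,-0.11,-0.009,0,0],[0,-0.14,-0.012,0,0],[0,-0.15,-0.0125,0,0],[0,-0.15,-0.0125,0.01,0],[0,-0.15,-0.0125,0.025,0],[0,-0.15,-0.0125,0.035,0],[0,-0.15,-0.0125,0.035,0],[0,-0.15,-0.0125,0.035,0]]]'| grep -E 'pos|wrist'
python3 -c "
from h import *
to(.609,-.1025,.135,0)"
```

```text
tool_pos: [0.609, -0.1026, 0.2365]
wrist_force: [1.3, 0.4, 0.2]
at [ 0.609  -0.1026  0.2365] yaw 0.12 -> shift [-1.000e-04  1.000e-04  1.015e-01] turn 0.002 F [1.27 0.36 0.23] grip 0.3 t 28.1
```

```bash
python3 -m pendant '[[[0,0,0,0.005,0],[0,0,0,0.009,0],[0,0,0,0.012,0],[0,0,0,0.015,0],[0,0,0,0.018,0],[0,0,0,0.021,0],[0,0,0,0.024,0],[0,0,0,0.027,0],[0,0,0,0.03,0],[0,0,0,0.033,0],[0,0,0,0.036,0],[0,0,0,0.039,0],[0,0,0,0.042,0],[0,0,0,0.045,0],[0,0,0,0.048,0],[0,0,0,0.051,0]]]'| grep -E 'pos|wrist'
python3 -m pendant '[[[0,0,0,0.003,0],[0,0,0,0.006,0],[0,0,0,0.009,0],[0,0,0,0.012,0],[0,0,0,0.015,0],[0,0,0,0.018,0],[0,0,0,0.021,0],[0,0,0,0.024,0],[0,0,0,0.027,0],[0,0,0,0.03,0],[0,0,0,0.033,0],[0,0,0,0.036,0],[0,0,0,0.039,0],[0,0,0,0.042,0],[0,0,0,0.045,0],[0,0,0,0.048,0],[0,0,0,0.05,0],[0,0,0,0.05,0]]]'| grep -E 'pos|wrist'
python3 -c "
from h import *
to(.609,-.1025,.130,0)"
```

```text
tool_pos: [0.6099, -0.1027, 0.1852]
wrist_force: [-0.0, 0.3, 2.7]
tool_pos: [0.61, -0.1027, 0.1362]
wrist_force: [-1.3, -0.2, 7.4]
at [ 0.61   -0.1027  0.1362] yaw 0.13 -> shift [0.001  0.0002 0.0062] turn 0.002 F [-1.32 -0.16  7.44] grip 0.5 t 31.6
```

```bash
python3 -m pendant '[[[0,0,0,0.002,0],[0,0,0,0.004,0],[0,0,0,0.006,0],[0,0,0,0.006,0],[0,0,0,0.006,0]]]'| grep -E 'pos|wrist'
```

```text
tool_pos: [0.6101, -0.1027, 0.1303]
wrist_force: [-1.6, 0.8, 7.8]
```

```bash
python3 -m pendant '[[[0,0,0,0.0015,0],[0,0,0,0.003,0],[0,0,0,0.003,0],[0,0,0,0.003,0]]]'| grep -E 'pos|wrist'
python3 -m pendant '[[[0,0,0,-0.02,0],[0,0,0,-0.06,0],[0,0,0,-0.1,0],[0,0,0,-0.12,0],[0,0,0,-0.12,0],[0,0,0,-0.12,0]]]'| grep -E 'pos|wrist'
python3 - <<'E'
from h import *
cols(); to(.632,-.228,.23,0)
E
```

```text
tool_pos: [0.6103, -0.1028, 0.13]
wrist_force: [-4.1, 1.1, 19.6]
tool_pos: [0.6095, -0.1025, 0.2452]
wrist_force: [0.2, 0.2, 0.3]
top px [233. 161.] 84 top z 0.202 circ [637.1 235.9] 13.7
top px [394. 164.] 58 top z 0.213 circ [ 630.4 -229.1] 13.1
top px [348. 176.] 73 top z 0.133 circ [ 607.9 -103.3] 14.6
lever 0 0
tool [0.4679 0.1905 0.1416]
scene px [246. 123.] 91 top z 0.214 circ [ 630.2 -223.4] 14.3
scene px [248. 139.] 42 top z 0.163 circ [ 631.4 -220.3] 15.5
scene px [275. 168.] 82 top z 0.135 circ [609.1 -97.9] 14.0
scene px [329. 234.] 150 top z 0.202 circ [638.3 241.3] 14.6
at [ 0.6088 -0.1024  0.244 ] yaw 0.12 -> shift [-0.023  -0.1257  0.0137] turn 0.002 F [ 0.61  0.63 -1.2 ] grip 0.7 t 33.1
```

c2 is home: it stopped at 0.130 with the force rising. c3 is next.

```bash
python3 -m pendant '[[[0,-0.006,-0.03,0,0],[0,-0.013,-0.07,0,0],[0,-0.02,-0.11,0,0],[0,-0.0225,-0.1255,0,0],[0,-0.0225,-0.1255,0.01,0],[0,-0.0225,-0.1255,0.018,0],[0,-0.0225,-0.1255,0.018,0],[0,-0.0225,-0.1255,0.018,0]]]'| grep -E 'pos|wrist'
python3 -m pendant '[[[0,0,0,0.005,0],[0,0,0,0.009,0],[0,0,0,0.012,0],[0,0,0,0.015,0],[0,0,0,0.018,0],[0,0,0,0.021,0],[0,0,0,0.024,0],[0,0,0,0.027,0],[0,0,0,0.03,0],[0,0,0,0.033,0],[0,0,0,0.036,0],[0,0,0,0.039,0],[0,0,0,0.042,0],[0,0,0,0.045,0],[0,0,0,0.048,0],[0,0,0,0.051,0]]]'| grep -E 'pos|wrist'
python3 -m pendant '[[[0,0,0,0.003,0],[0,0,0,0.006,0],[0,0,0,0.009,0],[0,0,0,0.012,0],[0,0,0,0.015,0],[0,0,0,0.018,0],[0,0,0,0.021,0],[0,0,0,0.024,0],[0,0,0,0.027,0],[0,0,0,0.03,0],[0,0,0,0.033,0],[0,0,0,0.036,0],[0,0,0,0.039,0],[0,0,0,0.041,0],[0,0,0,0.041,0]]]'| grep -E 'pos|wrist'
```

```text
tool_pos: [0.6323, -0.2263, 0.228]
wrist_force: [-0.6, 0.5, -0.3]
tool_pos: [0.6327, -0.2281, 0.1772]
wrist_force: [-0.5, -0.0, 2.8]
tool_pos: [0.6328, -0.2282, 0.1374]
wrist_force: [-0.8, 0.9, 7.7]
```

```bash
python3 -m pendant '[[[0,0,0,0.002,0],[0,0,0,0.004,0],[0,0,0,0.006,0],[0,0,0,0.008,0],[0,0,0,0.0095,0],[0,0,0,0.0095,0],[0,0,0,0.0095,0]]]'| grep -E 'pos|wrist'
python3 -m pendant '[[[0,0,0,-0.02,0],[0,0,0,-0.06,0],[0,0,0,-0.09,0],[0,0,0,-0.105,0],[0,0,0,-0.105,0],[0,0,0,-0.105,0]]]'| grep -E 'pos|wrist'
python3 - <<'E'
from h import *
cols(); to(.638,.236,.23,0)
E
```

```text
tool_pos: [0.633, -0.2283, 0.1301]
wrist_force: [-3.3, 0.9, 15.6]
tool_pos: [0.6323, -0.228, 0.2307]
wrist_force: [0.2, 0.2, -0.5]
top px [233. 161.] 84 top z 0.201 circ [636.7 235.8] 14.2
top px [389. 169.] 69 top z 0.133 circ [ 631.7 -229.2] 14.0
top px [348. 176.] 73 top z 0.134 circ [ 609.  -104.2] 14.0
lever 60 [ 0.5   -0.091  0.085]
tool [0.4681 0.1902 0.1424]
scene px [248. 146.] 73 top z 0.134 circ [ 632.4 -224.9] 15.7
scene px [274. 167.] 80 top z 0.134 circ [607.6 -97.6] 15.5
scene px [329. 234.] 150 top z 0.203 circ [638.8 241.2] 13.9
at [ 0.6318 -0.2277  0.2298] yaw 0.12 -> shift [-0.0071  0.4637  0.0005] turn 0.002 F [ 0.49  0.06 -0.48] grip 0.5 t 38.5
```

c3 is home and the lever tip is at x = 0.500, its stop. c1 is last.

```bash
python3 -m pendant '[[[0,0,0.03,0,0],[0,0,0.07,0,0],[0,0,0.115,0,0],[0,-0.002,0.16,0,0],[0,-0.003,0.205,0,0],[0,-0.004,0.25,0,0],[0,-0.005,0.295,0,0],[0,-0.006,0.34,0,0],[0,-0.0065,0.385,0,0],[0,-0.0065,0.425,0,0],[0,-0.0065,0.455,0,0],[0,-0.0065,0.4635,0,0],[0,-0.0065,0.4635,0,0],[0,-0.0065,0.4635,0.012,0],[0,-0.0065,0.4635,0.015,0],[0,-0.0065,0.4635,0.015,0]]]'| grep -E 'pos|wrist'
python3 -c "
from h import *
to(.638,.236,.130,0)"
```

```text
tool_pos: [0.6377, 0.2335, 0.2156]
wrist_force: [-0.0, -1.0, -0.7]
at [0.6377 0.2335 0.2156] yaw 0.02 -> shift [-0.0005  0.0025  0.0856] turn 0.0 F [-0.05 -0.98 -0.65] grip 0.4 t 40.0
```

```bash
python3 -m pendant '[[[0,0,0.001,0.006,0],[0,0,0.001,0.01,0],[0,0,0.001,0.013,0],[0,0,0.001,0.016,0],[0,0,0.001,0.019,0],[0,0,0.001,0.022,0],[0,0,0.001,0.025,0],[0,0,0.001,0.028,0],[0,0,0.001,0.031,0],[0,0,0.001,0.034,0],[0,0,0.001,0.037,0],[0,0,0.001,0.04,0],[0,0,0.001,0.043,0],[0,0,0.001,0.046,0]]]'| grep -E 'pos|wrist'
python3 -m pendant '[[[0,0,0,0.003,0],[0,0,0,0.006,0],[0,0,0,0.009,0],[0,0,0,0.012,0],[0,0,0,0.015,0],[0,0,0,0.018,0],[0,0,0,0.021,0],[0,0,0,0.024,0],[0,0,0,0.027,0],[0,0,0,0.03,0],[0,0,0,0.032,0],[0,0,0,0.032,0]]]'| grep -E 'pos|wrist'
python3 -m pendant '[[[0,0,0,0.002,0],[0,0,0,0.004,0],[0,0,0,0.006,0],[0,0,0,0.008,0],[0,0,0,0.0095,0],[0,0,0,0.0095,0],[0,0,0,0.0095,0]]]'| grep -E 'pos|wrist'
```

```text
tool_pos: [0.6382, 0.2364, 0.1707]
wrist_force: [0.1, -0.2, 4.2]
tool_pos: [0.6383, 0.2364, 0.14]
wrist_force: [-1.3, -0.4, 6.9]
tool_pos: [0.6383, 0.2364, 0.1306]
wrist_force: [-0.4, 0.4, 8.0]
```

```bash
python3 -m pendant '[[[0,0,0,0.0015,0],[0,0,0,0.003,0],[0,0,0,0.003,0]]]'| grep -E 'pos|wrist'
python3 -m pendant '[[[0,0,0,-0.02,0],[0,0,0,-0.06,0],[0,0,0,-0.1,0],[0,0.05,0,-0.13,0],[0,0.1,0,-0.13,0],[0,0.14,0,-0.13,0],[0,0.14,0,-0.13,0],[0,0.14,0,-0.13,0]]]'| grep -E 'pos|wrist'
python3 - <<'E'
from h import *
cols(); i,w,c=snap("scene"); cv2.imwrite("pics/end.png",i)
E
```

```text
tool_pos: [0.6385, 0.2365, 0.13]
wrist_force: [-3.8, -2.2, 16.5]
tool_pos: [0.4975, 0.2362, 0.2565]
wrist_force: [0.6, 0.6, 0.2]
top px [237. 166.] 68 top z 0.134 circ [638.3 235.2] 13.8
top px [389. 169.] 66 top z 0.135 circ [ 630.9 -227.5] 13.2
top px [348. 176.] 73 top z 0.133 circ [ 608.  -103.8] 14.6
lever 58 [ 0.5   -0.091  0.086]
tool [0.4681 0.1902 0.1413]
scene px [248. 146.] 81 top z 0.135 circ [ 630.9 -226.6] 16.6
scene px [274. 167.] 82 top z 0.135 circ [608.5 -99.2] 14.0
scene px [328. 255.] 125 top z 0.135 circ [639.  242.4] 13.8
```

View pics/end.png

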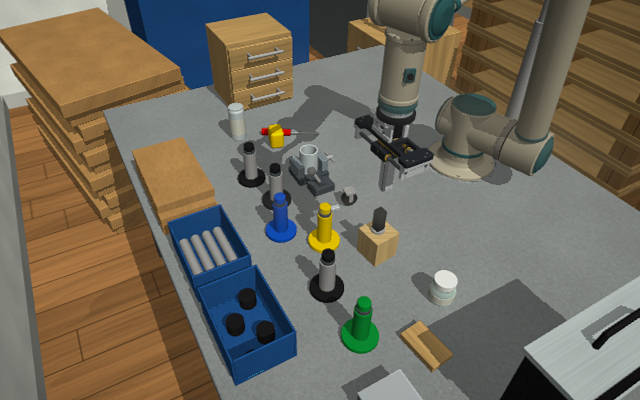

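All three columns stand upright and home (scene (328,270), (275,185), (250,162)). The tool is in its holder (379,220), the lever is over, and the bystanders haven't moved. I'm handing in.

```bash
python3 -c "
from h import *
print(bot.sign_off())"
```

```text
the job is handed in; nothing more can be done
None
```

I handed the job in with the tube edge deburred all the way round (a second full lap, because the blade may have slipped into the bore on the first), the tool back in its holder, the lever fully over, and all three columns pushed home and standing upright; sign-off returned no verdict.

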